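Fetch the set slide gauge from behind the bottle and the tin

TASK

Behind the flux bottle and the round tin on the dark station board lie two slide gauges; the one whose slide is pulled out is wanted on the steel block. First clear the bottle and the tin off to the cork mat so that both stand upright on it, then lay the gauge with the pulled-out slide flat on the middle of the steel block, its slide still pulled out. Finally put the bottle and the tin back upright, each where it stood at the start, and leave the other gauge where it lies.

Things in the scene. Friction and masses are not known exactly. Their poses are not given: they have to be found in the camera images.
- flux_bottle: Flux bottle, loose, amber with dark cap, 82 mm tall, body 38 mm across up to 56 mm height, cap 22 mm across; 0.11 kg. Origin: centre of its underside, z up. Starts upright on one of the station board's two round front marks, axes parallel to the board's. Grip the body along its x or y. A wide gripper reaching low at the neighbouring mark can strike it.
- round_tin: Round metal tin, loose, lid closed and fixed, plain light grey, 49 mm diameter, 20 mm tall, 0.06 kg. Origin: centre of its underside, z up. It starts flat on the other round front mark of the station board.
- gauge_1: Slide gauge, loose: brass block 20 (x) x 46 (y) x 18 (z) mm, on top scale lines and a screw head 9 mm across, 3 mm high; a steel slide with a 16 mm wide end plate leaves its +y end; 0.13 kg. Origin: centre of the block's underside, slide not counted. Lies flat on the station board, parallel to it, 6 to 16 mm behind tin or bottle, so that fingers can close across its x only once that is cleared.
- gauge_2: The other slide gauge, same size and frame as gauge_1. The two are told apart only by their slides; their places are swapped at random.
- gauge_1_slide (a joint): How far the slide of gauge_1 is pulled out along its +y, m: 0 pushed in (end plate's outer face 30 mm from the block's centre), 0.030 fully out (60 mm). One gauge starts pushed in (under 0.003), the other pulled out (over 0.022). Held by about 1.5 N of friction.
- gauge_2_slide (a joint): The same for gauge_2.
- station_board: Dark wooden station board, fixed, 150 (x) x 230 (y) mm, top 10 mm above the worktop. Origin: centre of its underside; -x is its front. Round front marks, 60 mm diameter, at local (-0.040, -0.055) and (-0.040, 0.055); oblong gauge marks at (0.004, -0.065) and (0.004, 0.035). A low rail, top 30 mm above the worktop, along the rear at x = 0.063 to 0.071.
- cork_mat: Flat cork mat, the side area, fixed, 180 (x) x 110 (y) x 6 mm thick. Origin: centre of its underside. Its top is 6 mm above the worktop. To the left or the right of the station board.
- steel_block: Steel block, fixed, 60 x 60 x 18 mm, its sides along its own x and y. Origin: centre of its underside; its flat top is 18 mm above. On the other side of the station board from the cork mat.

How it is judged (in metres and radians):
On the way, in this order (a step that is already met when the one before it is completed fails the run):
1. bottle and tin both stand released on the cork mat, the wanted gauge not yet moved (x of flux_bottle in the frame of cork_mat between -0.085 and 0.085 m and y of flux_bottle in the frame of cork_mat between -0.05 and 0.05 m and z of flux_bottle in the frame of cork_mat between 0 and 0.012 m and angle between each of flux_bottle, round_tin's own z axis and vertical below 0.15 rad and x of round_tin in the frame of cork_mat between -0.085 and 0.085 m and y of round_tin in the frame of cork_mat between -0.05 and 0.05 m and z of round_tin in the frame of cork_mat between 0 and 0.012 m and contact force between the fingers and flux_bottle below 0.1 N and contact force between the fingers and round_tin below 0.1 N and distance of gauge_1 from where it was at the start of the episode below 0.015 m), for 0.2 s.
2. the gauge with the pulled-out slide lies released on the steel block while bottle and tin are still on the mat (horizontal distance between gauge_1 and steel_block below 0.015 m and z of gauge_1 in the frame of steel_block between 0.013 and 0.023 m and angle between gauge_1's own z axis and vertical below 0.12 rad and value of joint gauge_1_slide above 0.018 m and contact force between the fingers and gauge_1 below 0.1 N and x of flux_bottle in the frame of cork_mat between -0.085 and 0.085 m and y of flux_bottle in the frame of cork_mat between -0.05 and 0.05 m and z of flux_bottle in the frame of cork_mat between 0 and 0.012 m and angle between each of flux_bottle, round_tin's own z axis and vertical below 0.15 rad and x of round_tin in the frame of cork_mat between -0.085 and 0.085 m and y of round_tin in the frame of cork_mat between -0.05 and 0.05 m and z of round_tin in the frame of cork_mat between 0 and 0.012 m), for 0.2 s.
At the end, for the whole second after the job is handed in: The gauge whose slide was pulled out lies flat on the steel block, its block's centre within 15 mm of the block's centre, slide still at least 18 mm out; bottle and tin stand upright within 15 mm of where each started; the other gauge is within 15 mm of its start; all released and at rest (horizontal distance between gauge_1 and steel_block below 0.015 m and z of gauge_1 in the frame of steel_block between 0.013 and 0.023 m and angle between each of gauge_1, flux_bottle, round_tin's own z axis and vertical below 0.12 rad and value of joint gauge_1_slide above 0.018 m and distance of each of flux_bottle, round_tin, gauge_2 from where it was at the start of the episode below 0.015 m and linear speed of each of flux_bottle, round_tin, gauge_1 below 0.02 m/s and angular speed of each of flux_bottle, round_tin, gauge_1 below 0.3 rad/s and contact force between the fingers and flux_bottle below 0.1 N and contact force between the fingers and round_tin below 0.1 N and contact force between the fingers and gauge_1 below 0.1 N); the robot touches nothing.
It fails at once if the other gauge is moved more than 15 mm (distance of gauge_2 from where it was at the start of the episode above 0.015 m).
It also fails if it takes over 125 s, if anything falls off the work surface, if the arm or the gripper's body presses on something with over 40 N, if the wrist force passes 120 N, or if a joint passes its speed limit or range.

ROBOT

A 7-joint arm with a two-finger parallel gripper is mounted at the origin on a cart in front of the work surface, level with it; the furniture and walls round the work are solid. World frame = base frame: x ahead of the robot, y to its left, z up, the work surface at z = 0. Lengths are in mm, angles in rad, forces in N, time in s.
With the tool pointing down it reaches from about 400 to 900 mm from the base axis. Payload 5.5 kg.
Tool frame: the origin (TCP) lies on the centre line of the jaws, within the pads' length; the fingertips stand 22 mm ahead of it and the grasp point (between the pads) lies 3 mm ahead of it; x points along the fingers, y is the direction in which the jaws open and shut, and the axes are right-handed (so a half turn about x gives the same grasp; the last joint's range is limited). The gripper opens to 92 mm and grips with 3 to 60 N. Pads are 19 mm wide; open, the fingers measure 130 mm over their backs; the gripper's body (75 mm by 190 mm) begins 47 mm behind the grasp point.
Start: joints at [-0.905, 0.501, -0.427, 1.55, 0.221, 1.138, -0.21], TCP at [254.761, 597.993, 248.729] pointing down, gripper open.
Joint ranges: [-2.88, 2.88], [-0.31, 2.03], [-1.54, 1.56], [0.2, 2.42], [-1.41, 4.55], [0.19, 2.02], [-2.57, 2.57]. Speed limits (rad/s): [2.57, 2.57, 3.14, 3.14, 3.14, 3.14, 3.14].

INTERFACE

Orientations are given as a unit quaternion [w, x, y, z].
In Python, from bench import monitor, viewer, env gives the robot as it stands.
- The arm moves only by the tool arm_command, never from a script. Its argument "plan" is text: rows parted by semicolons, each of 7 numbers parted by spaces: the turn, a rotation vector about the world's x, y, z in degrees, then the shift along the world's x, y, z in cm, then the finger opening in cm, from 0 to 9.18. In form: rx ry rz x y z fingers; .... A call has 1 to 10 rows; each row is the pose to reach, as a shift and turn from the pose commanded when the call began; what a row does not reach only later rows make up. A row lasts 1/8 s, in which the tool goes at most 62.5 mm and 10.7 degrees, less where a joint would pass 70% of its speed; a pose out of reach is approached as far as the arm can. A call with a gripper value outside its range is refused whole. The fingers move at their own pace and stop on an object; the grip force is fixed at half the most. Time passes only in rows, so rows that repeat a pose let the fingers close. It gives the time, the measured TCP pose, the force and the opening at its end, in the units of the state.
- monitor.get_obs(): the state, without advancing time (a new reading comes with each control period).
- viewer.snapshot(name): name is "side" or "top" or "wrist"; returns a dict with "frame" (400x640x3 uint8, red, green, blue), "vfov" (degrees; the focal length in pixels is half the picture's height over the tangent of half this angle, whatever the lens; pixels are square), "cx", "cy" (the principal point, pixels), "T" (4x4, takes a point from camera to world coordinates). Camera axes: x right, y down, z forward; pixel columns grow to the right and rows downward; lengths in mm; the calibration is good to about 2 mm. A picture is of the moment at which its call begins. There is no depth.
- env.job_done(): hands the job in, once; it reports no verdict.
The state is a dict: "t": time; "joints": joint angles; "joint_vel": joint speeds; "joint_torque": joint torques, N m; "tcp_pos": TCP position; "ee_rot": TCP orientation; "contact_force": force on the tool from outside, world axes, zero at the start; "torque": the same for the moment, N m; "gripper_width": opening from 0.0 (shut) to 1.0 (fully open).
Only numpy, scipy, OpenCV 4.12 (cv2) and the standard library are available. Lean on these libraries where they do the work, as an engineer would, in place of code of your own. Each camera call takes 0.05 s, during which the arm holds its last target.

## Working session

There is one attempt and no reset: what is moved stays moved. The work goes in short steps, Python scripts to look and compute and a tool call to move; the robot and the scene stay as the last step left them, time stands still between calls to the robot, and variables do not carry over. Pictures are saved under pics/ and viewed, and the job is handed in when it is done.

Besides the shell and the picture viewer there is one more tool, called in YAML: its name, and indented under it one key for each argument. arm_command: Moves the arm, as the interface text tells. Its arguments: {"type":"object","properties":{"plan":{"type":"string"}},"required":["plan"]}

```bash
mkdir -p pics; ls
cat > h.py <<'E'
from bench import monitor, viewer, env
import numpy as np, cv2
def snap(n,f):
    s=viewer.snapshot(n); cv2.imwrite('pics/'+f+'.png',cv2.cvtColor(s['frame'],cv2.COLOR_RGB2BGR))
    np.savez('pics/'+f+'.npz',**{k:s[k] for k in s}); return s
def load(f): 
    d=np.load('pics/'+f+'.npz'); return {k:d[k] for k in d}
def ray(s,u,v):
    f=200/np.tan(np.radians(float(s['vfov']))/2)
    T=np.array(s['T']); d=T[:3,:3]@np.array([(u-s['cx'])/f,(v-s['cy'])/f,1.]); return T[:3,3],d
def hit(s,u,v,z):
    o,d=ray(s,u,v); return (o+d*(z-o[2])/d[2])
def proj(s,p):
    f=200/np.tan(np.radians(float(s['vfov']))/2)
    T=np.array(s['T']); c=T[:3,:3].T@(np.array(p)-T[:3,3]); return c[0]/c[2]*f+s['cx'],c[1]/c[2]*f+s['cy']
E
python3 - <<'E'
from h import *
for n in ['top','side','wrist']:
    s=snap(n,n+'0'); print(n,s['frame'].shape,s['vfov'],s['cx'],s['cy'],np.round(s['T'],2).tolist())
o=monitor.get_obs(); print(o)
E
```

```text
pics
top (400, 640, 3) 47.99507347163562 316.41771137855443 196.90424153830406 [[0.0, -0.98, 0.2, 339.95], [-1.0, -0.0, 0.0, 10.15], [0.0, -0.2, -0.98, 1014.38], [0.0, 0.0, 0.0, 1.0]]
side (400, 640, 3) 45.03910836539176 329.6421767004327 206.02234141566024 [[0.97, -0.11, 0.22, 310.63], [-0.25, -0.39, 0.89, -944.93], [-0.02, -0.92, -0.4, 454.23], [0.0, 0.0, 0.0, 1.0]]
wrist (400, 640, 3) 62.32222707354893 318.6980311493213 201.76412040036067 [[0.39, 0.89, 0.23, 193.59], [0.92, -0.38, -0.1, 624.95], [-0.0, 0.25, -0.97, 383.94], [0.0, 0.0, 0.0, 1.0]]
{'t': 0.15, 'joints': array([-0.90475268,  0.50166252, -0.42682034,  1.55119389,  0.22079689,
        1.13830253, -0.21032221]), 'joint_vel': array([-0.00142144, -0.00232855, -0.00059065, -0.0039943 , -0.00021318,
        0.0001929 , -0.0010645 ]), 'joint_torque': array([-6.54176241e-03, -5.67101097e+01, -5.82523584e+00, -2.79454869e+01,
       -6.87617669e-02,  2.64765689e-02,  1.08127103e-04]), 'tcp_pos': array([254.65962682, 597.48884233, 247.90366601]), 'ee_rot': array([ 0.69268239,  0.14094202,  0.69294062, -0.14198507]), 'contact_force': array([ 0.40354066, -0.41831777,  0.1566372 ]), 'torque': array([ 0.01988112,  0.05088583, -0.02435094]), 'gripper_width': 1.0024832042238618}
```

View pics/top0.png

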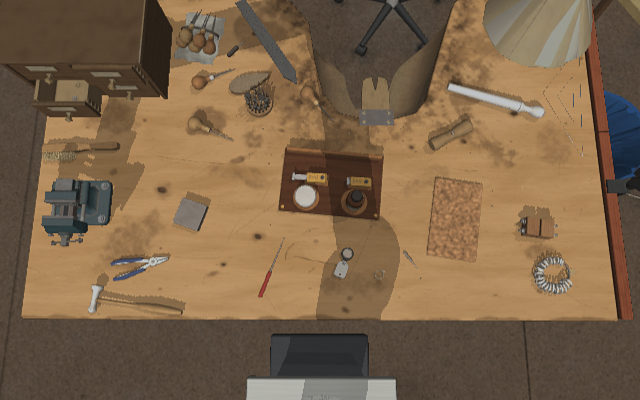

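View pics/side0.png

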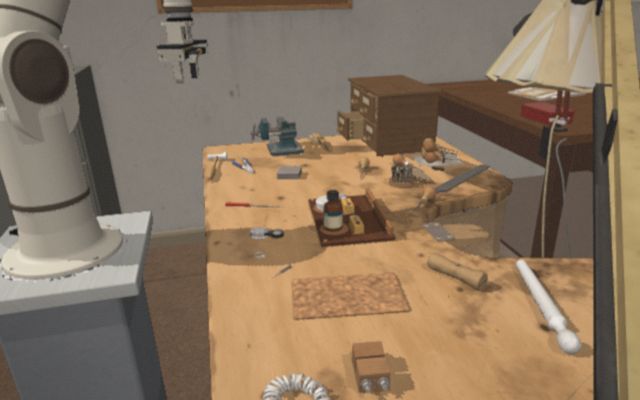

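View pics/wrist0.png

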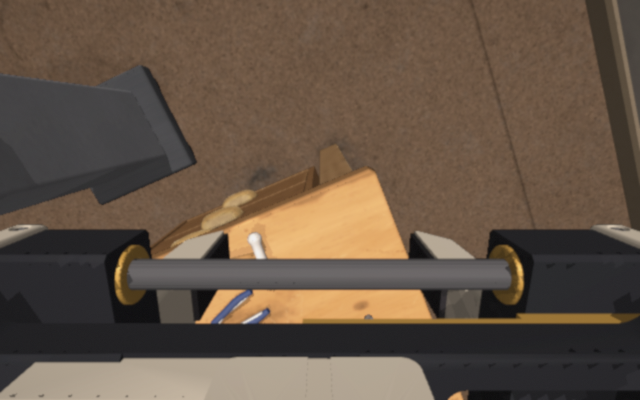

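Run:
```python
from h import *
im=cv2.imread('pics/top0.png')
a=cv2.resize(im[140:225,270:395],None,fx=6,fy=6,interpolation=cv2.INTER_CUBIC); cv2.imwrite('pics/c1.png',a)
b=np.hstack([cv2.resize(im[185:240,165:220],None,fx=6,fy=6,interpolation=cv2.INTER_CUBIC),cv2.resize(im[170:270,420:490],None,fx=3.3,fy=3.3,interpolation=cv2.INTER_CUBIC)[:330]]); cv2.imwrite('pics/c2.png',b)
im=cv2.imread('pics/side0.png')
cv2.imwrite('pics/c3.png',cv2.resize(im[180:250,300:400],None,fx=7,fy=7,interpolation=cv2.INTER_CUBIC))
```

```text
(no output)
```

View pics/c1.png

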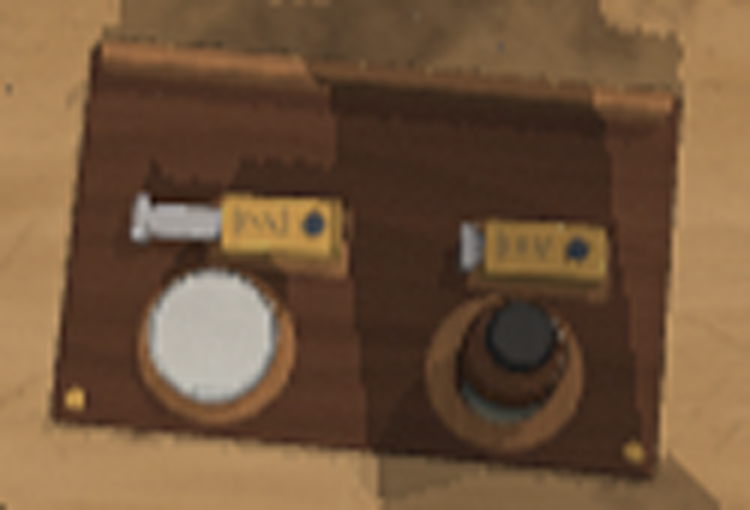

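View pics/c2.png

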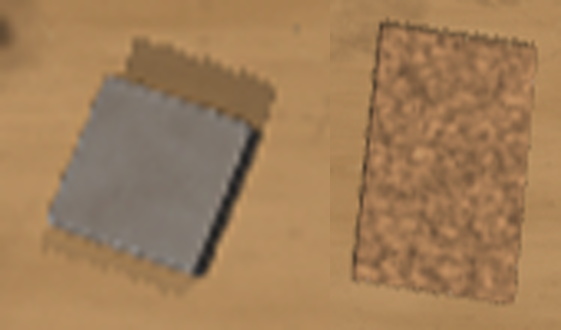

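View pics/c3.png

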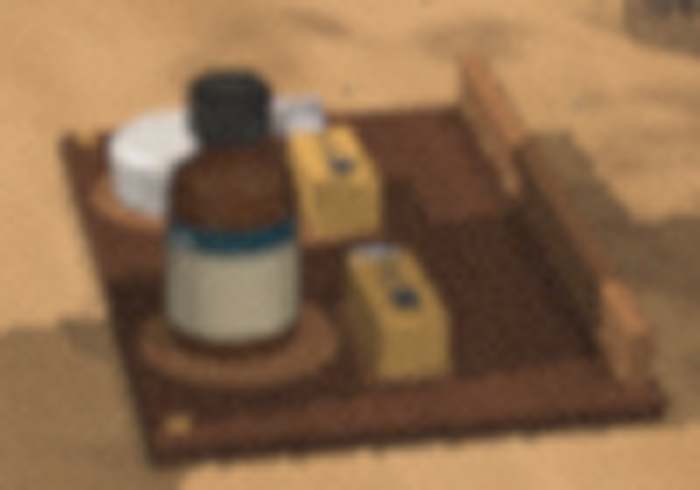

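The pulled-out gauge is behind the tin, on the left at about (316,177) in the top picture. The pushed-in one is behind the bottle at about (360,181). The steel block is at (191,213) and the cork mat at (455,219). Next I measure positions.

Run:
```python
from h import *
s=load('top0')
def c1(x,y): return ((x+.5)/6-.5+270,(y+.5)/6-.5+140)
def P(n,x,y,z): 
    p=hit(s,*c1(x,y),z); print(n,np.round(p,1)); return p[:2]
fl=P('board FL',52,418,10);fr=P('board FR',653,474,10)
P('tin top',212,335,30);P('tin mark?',216,345,10)
P('cap top',523,335,92); P('bottle mark',504,371,10)
g=[P('g1 c',*q,28) for q in [(223,195),(342,200),(342,255),(221,250)]]; print('g1',np.mean(g,0))
print('g1 y-axis deg',np.degrees(np.arctan2(*((g[0]+g[3]-g[1]-g[2])[::-1]))))
P('g1 slide end',135,218,20)
g=[P('g2 c',*q,28) for q in [(487,222),(607,228),(606,284),(484,274)]]; print('g2',np.mean(g,0))
e=fl-fr; yaw=np.degrees(np.arctan2(e[1],e[0])); print('board len',np.linalg.norm(e),'board y-axis dir',yaw)
# board origin est
th=np.radians(yaw-90);R=np.array([[np.cos(th),-np.sin(th)],[np.sin(th),np.cos(th)]])
o=(fl+fr)/2+R@[75,0];print('board o',o)
for l in [(-40,-55),(-40,55),(4,-65),(4,35)]: print(l,np.round(o+R@l,1))
def c2(x,y): return ((x+.5)/6-.5+165,(y+.5)/6-.5+185)
b=[hit(s,*c2(*q),18)[:2] for q in [(107,77),(258,127),(199,274),(50,222)]]; print('block',np.round(b,1),np.mean(b,0))
d=b[0]-b[1]; print(np.linalg.norm(d),np.degrees(np.arctan2(d[1],d[0]))); d=b[0]-b[3]; print(np.linalg.norm(d),np.degrees(np.arctan2(d[1],d[0])))
m=[hit(s,*q,6)[:2] for q in [(435.3,176.5),(482.1,183.5),(475.9,261.2),(427.2,254.7)]];print('mat',np.round(m,1),np.mean(m,0))
# colour mask tin
f=s['frame'].astype(int)
```

```text
board FL [513.   96.8  10. ]
board FR [ 492.4 -129.8   10. ]
tin top [541.2  36.1  30. ]
tin mark? [541.4  35.1  10. ]
cap top [528.9 -74.2  92. ]
bottle mark [531.7 -74.2  10. ]
g1 c [595.5  32.5  28. ]
g1 c [593.7 -12.5  28. ]
g1 c [572.4 -12.4  28. ]
g1 c [574.2  33.   28. ]
g1 [583.96415913  10.1532896 ]
g1 y-axis deg 87.74139875231428
g1 slide end [588.5  66.   20. ]
g2 c [585.4 -67.1  28. ]
g2 c [ 583.2 -112.2   28. ]
g2 c [ 561.6 -111.4   28. ]
g2 c [565.3 -65.7  28. ]
g2 [573.86108193 -89.10072521]
board len 227.59006687606154 board y-axis dir 84.80364882142582
board o [577.41026753 -23.28493583]
(-40, -55) [532.6 -74.4]
(-40, 55) [542.6  35.1]
(4, -65) [575.5 -88.4]
(4, 35) [584.6  11.2]
block [[538.1 313.4]
 [519.1 255.5]
 [463.6 274.6]
 [482.9 331.2]] [500.89366892 293.68032689]
60.905352990804126 71.8731165656335
58.00242993077507 -17.89835575303124
mat [[ 591.7 -264.2]
 [ 575.5 -371.2]
 [ 397.9 -345.1]
 [ 411.9 -237.3]] [ 494.26696717 -304.44067541]
```

```bash
cat >> h.py <<'E'
from scipy.spatial.transform import Rotation as Ro
def yaw():
    q=monitor.get_obs()['ee_rot']; R=Ro.from_quat([q[1],q[2],q[3],q[0]]); return R
def goto(x,y,z,a):
    "a: direction of tool y (jaws), deg"
    o=monitor.get_obs();R=yaw();out=[]
    for b in (a,a+180):
        c,s=np.cos(np.radians(b)),np.sin(np.radians(b))
        ty=np.array([c,s,0]);tx=np.array([0,0,-1.]);M=np.stack([tx,ty,np.cross(tx,ty)],1)
        out.append(np.degrees((Ro.from_matrix(M)*R.inv()).as_rotvec()))
    print('t',o['t'],'tcp',np.round(o['tcp_pos'],1),'w',round(o['gripper_width']*92,1),'F',np.round(o['contact_force'],1),'j',np.round(o['joints'],2))
    print('turns',np.round(out,2).tolist(),'shift cm',np.round((np.array([x,y,z])-o['tcp_pos'])/10,2))
E
python3 - <<'E'
from h import *
goto(532.2,-74.3,250,84.8)
print(yaw().as_matrix().round(3))
E
```

```text
t 0.15 tcp [254.7 597.5 247.9] w 92.2 F [ 0.4 -0.4  0.2] j [-0.9   0.5  -0.43  1.55  0.22  1.14 -0.21]
turns [[0.08, -0.02, 17.88], [-0.04, -0.12, -162.12]] shift cm [ 27.75 -67.18   0.21]
[[-0.001  0.392  0.92 ]
 [-0.001  0.92  -0.392]
 [-1.    -0.002 -0.   ]]
```

arm_command:
  plan: "0 0 4 3 -5 0 9; 0 0 9 5 -11 0 9; 0 0 13 8 -17 0 9; 0 0 18 10 -22 0 7; 0 0 18 12 -27 0 7; 0 0 18 14 -32 0 7; 0 0 18 16 -37 0 7; 0 0 18 18 -42 0 7; 0 0 18 20 -47 0 7; 0 0 18 22 -52 0 7"

```text
t: 1.4
tcp_pos: [475.1, 76.3, 248.8]
ee_rot: [0.706, 0.031, 0.706, -0.031]
contact_force: [-0.2, 0.9, -0.6]
gripper_width: 0.763
```

arm_command:
  plan: "0 0 0 2 -5 0 7; 0 0 0 4 -10 0 7; 0 0 0 5.7 -15.2 0 7; 0 0 0 5.7 -15.2 0 7; 0 0 0 5.7 -15.2 0 7"

```text
t: 2.02
tcp_pos: [531.4, -73.5, 248.3]
ee_rot: [0.706, 0.032, 0.707, -0.031]
contact_force: [-0.5, -0.1, 0.3]
gripper_width: 0.764
```

Run:
```python
from h import *
s=snap('wrist','w1'); goto(532.2,-74.3,55,84.8)
```

```text
t 2.075 tcp [531.4 -72.6 248.4] w 70.1 F [-0.1  0.2  0.3] j [ 0.2   0.27 -0.13  1.84  0.04  1.03  1.53]
turns [[-0.05, -0.04, -0.2], [0.07, -0.08, 179.8]] shift cm [  0.08  -0.17 -19.34]
```

View pics/w1.png

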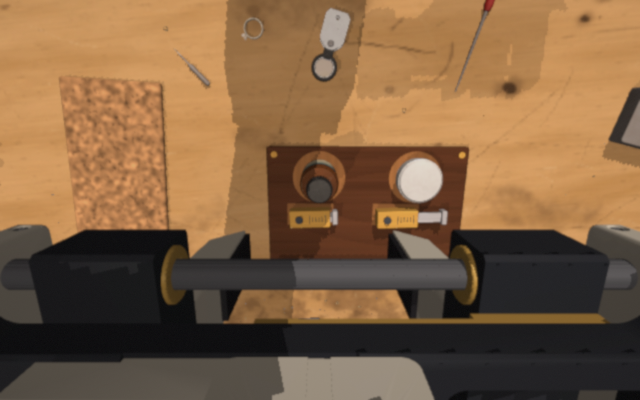

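The wrist view shows the cap at about (319,189), the tin at (419,180) and the gauges at (397,219) and (311,219). I use it to check the measurements.

Run:
```python
from h import *
s=load('w1'); 
for n,u,v,z in [('cap',319,188.5,92),('tin',419.5,180,30),('g1',397.5,219,28),('g2',310.5,219,28),('FL',468,147,10),('FR',267,147.5,10),('bmark',319,178,10),('mat',163,82,6),('mat',62,77,6)]: print(n,hit(s,u,v,z).round(1))
```

```text
cap [527.  -71.3  92. ]
tin [540.4  37.4  30. ]
g1 [583.4  12.7  28. ]
g2 [574.7 -85.   28. ]
FL [511.8  98.   10. ]
FR [ 492.4 -126.6   10. ]
bmark [532.1 -71.6  10. ]
mat [ 413.2 -230.3    6. ]
mat [ 398.6 -337.5    6. ]
```

arm_command:
  plan: "0 0 0 0 0 -5 7; 0 0 0 0 0 -10 7; 0 0 0 0 0 -14 7; 0 0 0 0 0 -17 7; 0 0 0 0 0 -19.3 7; 0 0 0 0 0 -19.3 6; 0 0 0 0 0 -19.3 6"

```text
t: 2.95
tcp_pos: [532.4, -73.0, 56.6]
ee_rot: [0.707, 0.031, 0.706, -0.031]
contact_force: [0.1, -0.3, -0.3]
gripper_width: 0.661
```

Run:
```python
from h import *
s=snap('side','s1'); im=cv2.imread('pics/s1.png');cv2.imwrite('pics/s1c.png',cv2.resize(im[120:270,250:450],None,fx=4,fy=4,interpolation=cv2.INTER_CUBIC))
goto(531.5,-73,55,84.8)
```

```text
t 3.0 tcp [532.7 -73.3  57. ] w 60.4 F [0.5 0.2 0.4] j [ 0.18  0.54 -0.11  1.97  0.1   0.63  1.49]
turns [[-0.01, 0.11, -0.19], [-0.18, -0.01, 179.81]] shift cm [-0.12  0.03 -0.2 ]
```

View pics/s1c.png

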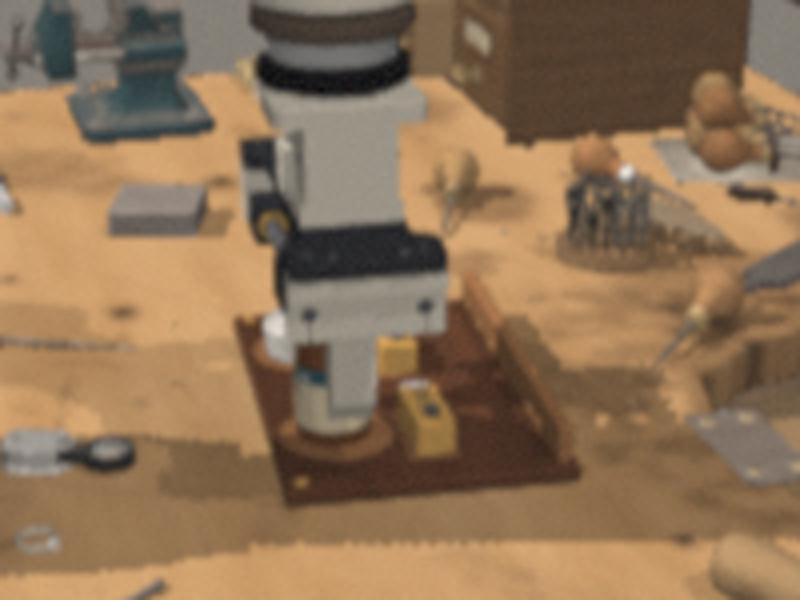

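arm_command:
  plan: "0 0 0 -0.1 0 -0.1 6; 0 0 0 -0.1 0 -0.1 3; 0 0 0 -0.1 0 -0.1 3; 0 0 0 -0.1 0 -0.1 3; 0 0 0 -0.1 0 -0.1 3"

```text
t: 3.62
tcp_pos: [530.9, -74.0, 55.0]
ee_rot: [0.706, 0.031, 0.706, -0.031]
contact_force: [-0.5, 0.5, 3.2]
gripper_width: 0.421
```

Run:
```python
from h import *
goto(531.5,-73,55,84.8)
# mat targets
c=np.array([494.,-303]);th=np.radians(-8.3);R=np.array([[np.cos(th),-np.sin(th)],[np.sin(th),np.cos(th)]])
print(c+R@[42,0],c+R@[-42,0])
```

```text
t 3.625 tcp [530.9 -74.   55. ] w 38.7 F [-0.5  0.5  3.2] j [ 0.18  0.55 -0.11  1.97  0.1   0.63  1.49]
turns [[-0.0, 0.01, -0.12], [-0.02, -0.0, 179.88]] shift cm [0.06 0.1  0.  ]
[ 535.56008314 -309.06296044] [ 452.43991686 -296.93703956]
```

arm_command:
  plan: "0 0 0 0 0 4 3; 0 0 0 0 0 9 3; 0 0 0 0 -5 9 3; 0 0 0 0.2 -10 9 3; 0 0 0 0.3 -15 9 3; 0 0 0 0.4 -20 9 3; 0 0 0 0.5 -23.4 8 3; 0 0 0 0.5 -23.4 4 3; 0 0 0 0.5 -23.4 1.5 3; 0 0 0 0.5 -23.4 0.5 3"

```text
t: 4.88
tcp_pos: [534.1, -307.3, 57.4]
ee_rot: [0.705, 0.032, 0.708, -0.031]
contact_force: [0.4, 0.2, -0.8]
gripper_width: 0.418
```

Run:
```python
from h import *
s=snap('side','s2'); im=cv2.imread('pics/s2.png');cv2.imwrite('pics/s2c.png',cv2.resize(im[170:340,250:450],None,fx=3,fy=3,interpolation=cv2.INTER_CUBIC))
goto(535,-308,51,84.8)
```

```text
t 4.925 tcp [ 534.3 -307.1   57.1] w 38.3 F [ 0.8 -0.8 -1.8] j [ 0.52  0.65 -0.06  1.77  0.05  0.73  1.92]
turns [[-0.11, -0.2, -0.13], [0.31, -0.18, 179.87]] shift cm [ 0.07 -0.09 -0.61]
```

View pics/s2c.png

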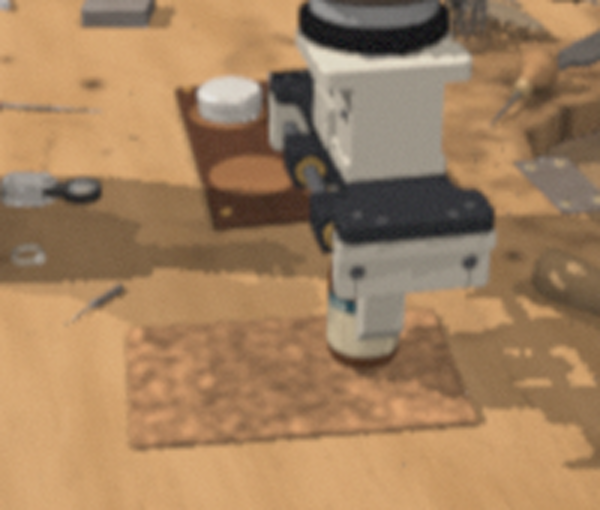

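arm_command:
  plan: "0 0 0 0 0 -0.4 3; 0 0 0 0 0 -0.6 3; 0 0 0 0 0 -0.6 3; 0 0 0 0 0 -0.6 6; 0 0 0 0 0 -0.6 6; 0 0 0 0 0 -0.6 7; 0 0 0 0 0 4 7; 0 0 0 0 0 9 7; 0 0 0 -1 4 10 7; 0 0 0 -1.5 9 10 7"

```text
t: 6.18
tcp_pos: [521.2, -218.9, 161.6]
ee_rot: [0.708, 0.032, 0.705, -0.033]
contact_force: [1.6, 1.0, -0.8]
gripper_width: 0.763
```

Run:
```python
from h import *
s=snap('side','s3'); im=cv2.imread('pics/s3.png');cv2.imwrite('pics/s3c.png',cv2.resize(im[120:340,250:450],None,fx=3,fy=2.6,interpolation=cv2.INTER_CUBIC))
goto(541.5,36.3,140,84.8)
```

```text
t 6.225 tcp [ 520.6 -208.8  160.4] w 69.9 F [-2.   7.1 -2.1] j [ 0.41  0.42 -0.09  1.86  0.04  0.86  1.78]
turns [[-0.28, 0.0, -0.45], [-0.0, -0.44, 179.55]] shift cm [ 2.09 24.51 -2.04]
```

View pics/s3c.png

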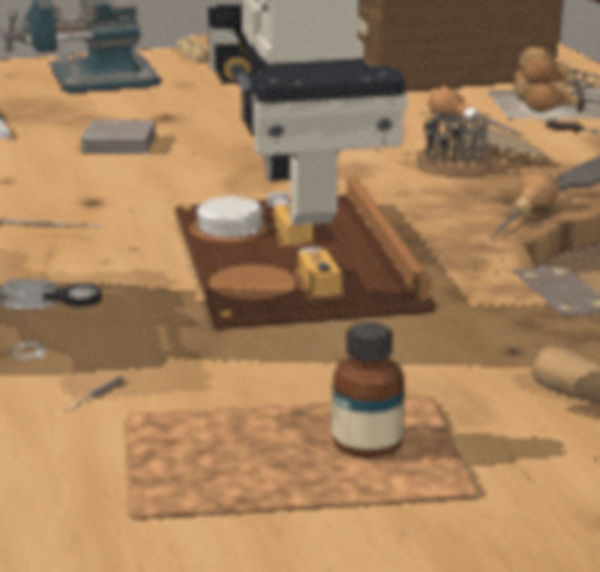

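arm_command:
  plan: "0 0 0 0.5 5 0 7.5; 0 0 0 1 10 0 7.5; 0 0 0 1.5 15 0 7.5; 0 0 0 2 20 0 7.5; 0 0 0 2.1 25.3 -1 7.5; 0 0 0 2.1 25.3 -3 7.5; 0 0 0 2.1 25.3 -6 7.5; 0 0 0 2.1 25.3 -8 7.5; 0 0 0 2.1 25.3 -8 7.5"

```text
t: 7.35
tcp_pos: [540.4, 34.8, 78.3]
ee_rot: [0.705, 0.031, 0.708, -0.031]
contact_force: [0.6, -0.9, 0.6]
gripper_width: 0.818
```

Run:
```python
from h import *
goto(541.5,36.3,34,84.8)
s=snap('top','t4'); 
s=load('top0'); f=cv2.cvtColor(s['frame'],cv2.COLOR_RGB2HSV); m=((f[...,1]<60)&(f[...,2]>130)).astype(np.uint8); m[:, :290]=0;m[:,325:]=0;m[:183]=0;m[212:]=0
k=cv2.moments(m,True); print(k['m00'],hit(s,k['m10']/k['m00'],k['m01']/k['m00'],30))
s=load('w1'); f=cv2.cvtColor(s['frame'],cv2.COLOR_RGB2HSV); m=((f[...,1]<60)&(f[...,2]>130)).astype(np.uint8); m[:, :385]=0;m[:,450:]=0;m[:150]=0;m[205:]=0
k=cv2.moments(m,True); print(k['m00'],hit(s,k['m10']/k['m00'],k['m01']/k['m00'],27))
```

```text
t 7.35 tcp [540.4  34.8  78.3] w 75.3 F [ 0.6 -0.9  0.6] j [ 0.01  0.52 -0.15  1.95  0.12  0.69  1.27]
turns [[0.02, -0.21, -0.14], [0.32, 0.02, 179.86]] shift cm [ 0.11  0.15 -4.43]
348.0 [540.64242773  36.56836509  30.        ]
1553.0 [540.78057328  38.35228424  27.        ]
```

arm_command:
  plan: "0 0 0 0.05 0.2 -2 7.5; 0 0 0 0.05 0.2 -3.5 7.5; 0 0 0 0.05 0.2 -4.3 7.5; 0 0 0 0.05 0.2 -4.3 7.5; 0 0 0 0.05 0.2 -4.3 4; 0 0 0 0.05 0.2 -4.3 4; 0 0 0 0.05 0.2 -4.3 4; 0 0 0 0.05 0.2 -4.3 4"

```text
t: 8.4
tcp_pos: [542.5, 37.0, 37.1]
ee_rot: [0.707, 0.031, 0.706, -0.031]
contact_force: [-0.2, 0.5, 1.7]
gripper_width: 0.502
```

Run:
```python
from h import *
goto(452.4,-298,31,84.8)
s=snap('side','s5'); im=cv2.imread('pics/s5.png');cv2.imwrite('pics/s5c.png',cv2.resize(im[120:270,250:450],None,fx=4,fy=4,interpolation=cv2.INTER_CUBIC))
```

```text
t 8.4 tcp [542.5  37.   37.1] w 46.2 F [-0.2  0.5  1.7] j [-0.01  0.59 -0.14  1.96  0.13  0.6   1.25]
turns [[-0.0, 0.03, -0.12], [-0.05, -0.01, 179.88]] shift cm [ -9.01 -33.5   -0.61]
```

View pics/s5c.png

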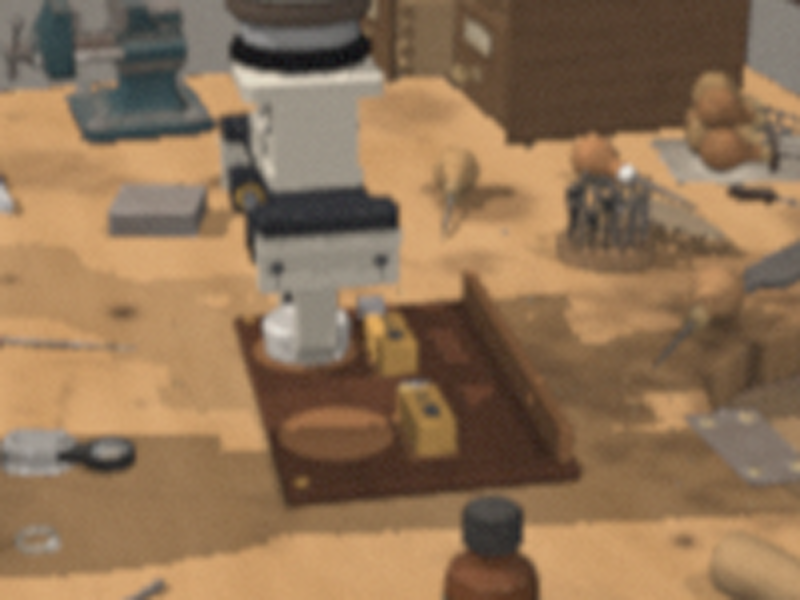

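arm_command:
  plan: "0 0 0 0 0 0.5 4; 0 0 0 0 0 1.5 4; 0 0 0 0 0 4 4; 0 0 0 0 0 6 4"

```text
t: 8.95
tcp_pos: [542.5, 37.1, 98.1]
ee_rot: [0.707, 0.031, 0.706, -0.031]
contact_force: [-1.0, -0.1, -1.0]
gripper_width: 0.503
```

Run:
```python
from h import *
goto(452.4,-298,31,84.8)
s=snap('side','s6'); im=cv2.imread('pics/s6.png');cv2.imwrite('pics/s6c.png',cv2.resize(im[120:270,250:450],None,fx=4,fy=4,interpolation=cv2.INTER_CUBIC))
```

```text
t 8.95 tcp [542.5  37.1  98.1] w 46.3 F [-1.  -0.1 -1. ] j [ 0.01  0.49 -0.16  1.94  0.11  0.72  1.27]
turns [[-0.01, 0.03, -0.13], [-0.05, -0.01, 179.87]] shift cm [ -9.01 -33.51  -6.71]
```

View pics/s6c.png

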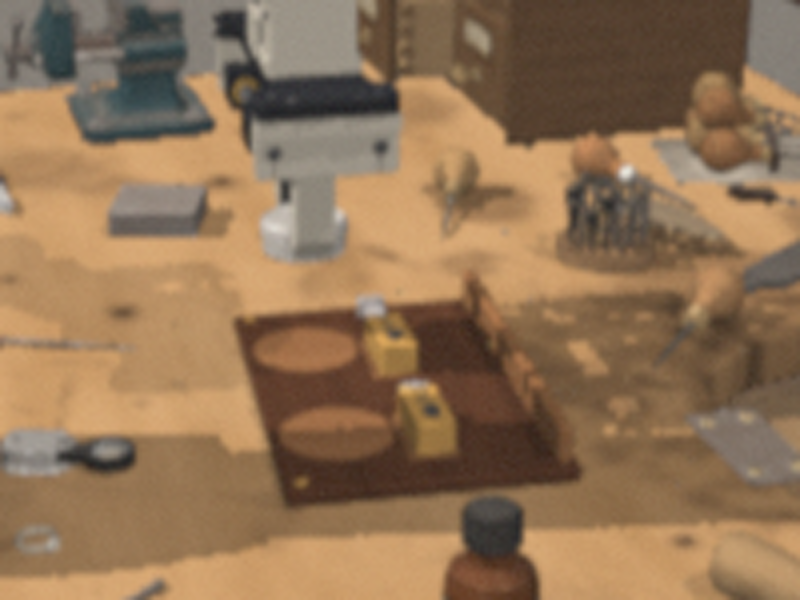

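arm_command:
  plan: "0 0 0 -2 -5 1 4; 0 0 0 -4 -10 2 4; 0 0 0 -6 -15 2 4; 0 0 0 -8 -20 2 4; 0 0 0 -9 -25 2 4; 0 0 0 -9 -30 2 4; 0 0 0 -9 -33.5 0 4; 0 0 0 -9 -33.5 -3 4; 0 0 0 -9 -33.5 -5 4; 0 0 0 -9 -33.5 -5.8 4"

```text
t: 10.25
tcp_pos: [451.4, -297.6, 37.5]
ee_rot: [0.706, 0.032, 0.707, -0.031]
contact_force: [0.2, 0.3, -0.4]
gripper_width: 0.5
```

Run:
```python
from h import *
goto(452.4,-298,33.3,84.8)
```

```text
t 10.25 tcp [ 451.4 -297.6   37.5] w 46.0 F [ 0.2  0.3 -0.4] j [ 0.59  0.58 -0.07  1.97  0.07  0.6   1.95]
turns [[-0.07, -0.11, -0.11], [0.17, -0.11, 179.89]] shift cm [ 0.1  -0.04 -0.42]
```

arm_command:
  plan: "0 0 0 0 0 -0.3 4; 0 0 0 0 0 -0.4 4; 0 0 0 0 0 -0.4 4"

```text
t: 10.62
tcp_pos: [452.8, -298.2, 35.4]
ee_rot: [0.707, 0.031, 0.706, -0.031]
contact_force: [0.8, -0.0, -0.5]
gripper_width: 0.5
```

Run:
```python
from h import *
goto(452.4,-298,33.3,84.8)
```

```text
t 10.625 tcp [ 452.8 -298.2   35.4] w 46.0 F [ 0.8 -0.  -0.5] j [ 0.59  0.59 -0.07  1.96  0.07  0.59  1.95]
turns [[0.04, 0.06, -0.13], [-0.1, 0.06, 179.87]] shift cm [-0.04  0.02 -0.21]
```

arm_command:
  plan: "0 0 0 0 0 -0.2 4; 0 0 0 0 0 -0.25 4; 0 0 0 0 0 -0.25 6; 0 0 0 0 0 -0.25 7.5; 0 0 0 0 0 -0.25 7.5; 0 0 0 0 0 3 7.5; 0 0 0 0 0 8 7.5; 0 0 0 2 3 12 7.5; 0 0 0 4 8 13 7.5; 0 0 0 6 13 13 7.5"

```text
t: 11.88
tcp_pos: [513.6, -167.3, 166.4]
ee_rot: [0.708, 0.031, 0.705, -0.032]
contact_force: [1.1, 0.2, -0.2]
gripper_width: 0.819
```

Run:
```python
from h import *
goto(584,11,150,-5.2)
s=snap('side','s7'); im=cv2.imread('pics/s7.png');cv2.imwrite('pics/s7c.png',cv2.resize(im[120:340,250:450],None,fx=3,fy=2.6,interpolation=cv2.INTER_CUBIC))
```

```text
t 11.875 tcp [ 513.6 -167.3  166.4] w 75.4 F [ 1.1  0.2 -0.2] j [ 0.37  0.38 -0.13  1.91  0.06  0.85  1.69]
turns [[0.19, 0.09, -90.05], [-0.09, 0.19, 89.95]] shift cm [ 7.04 17.83 -1.64]
```

View pics/s7c.png

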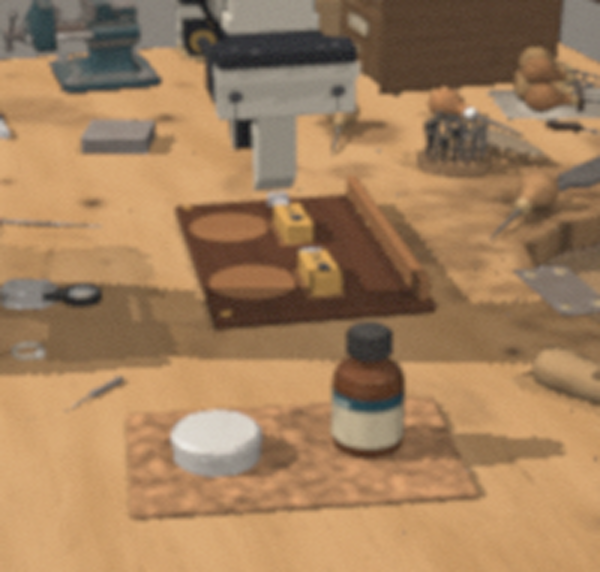

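arm_command:
  plan: "0 0 10 1 2 0 6; 0 0 20 2 4 0 5; 0 0 30 3 6 0 4.5; 0 0 40 4 8 0 4.5; 0 0 50 5 10 0 4.5; 0 0 60 6 12 0 4.5; 0 0 70 7 14 -1 4.5; 0 0 80 7 16 -1 4.5; 0 0 90 7 17.8 -1 4.5; 0 0 90 7 17.8 -1 4.5"

```text
t: 13.18
tcp_pos: [582.2, 12.8, 154.9]
ee_rot: [0.523, -0.476, 0.52, 0.479]
contact_force: [-0.1, -0.6, 0.7]
gripper_width: 0.496
```

Run:
```python
from h import *
goto(584,11,150,-5.2)
s=snap('wrist','w8');snap('top','t8')
```

```text
t 13.175 tcp [582.2  12.8 154.9] w 45.6 F [-0.1 -0.6  0.7] j [ 0.55  0.6  -0.82  1.8   0.52  0.98  2.57]
turns [[-0.02, -0.55, 179.75], [-0.35, 0.01, -0.25]] shift cm [ 0.18 -0.18 -0.49]
```

View pics/w8.png

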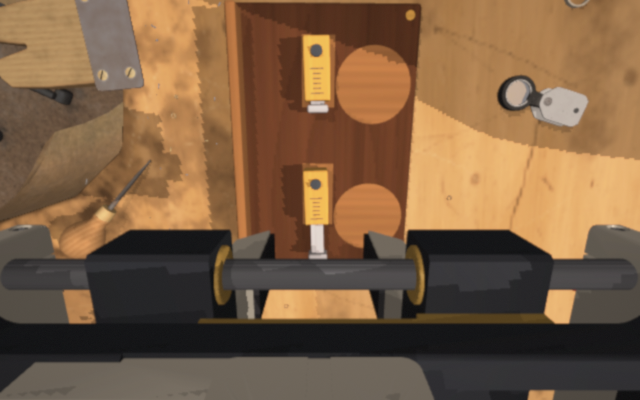

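View pics/t8.png

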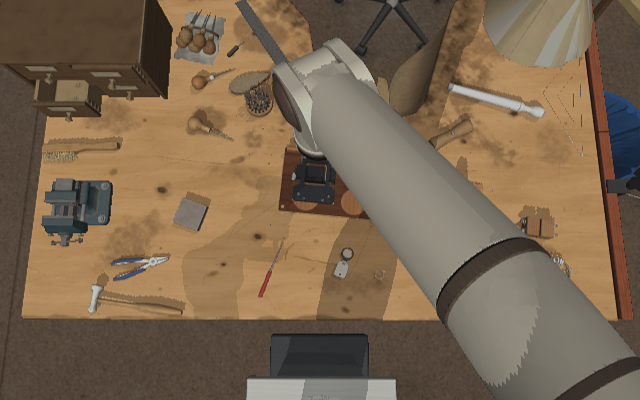

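The wrong turn direction took joint 7 to its limit of 2.57, so I turn back half a turn the other way. From this view, gauge 1's block runs from about (305,163) to (328,226).

arm_command:
  plan: "0 0 -10 0 0 2 4.5; 0 0 -20 0 0 2 4.5; 0 0 -30 0 0 2 4.5; 0 0 -40 0 0 2 4.5; 0 0 -50 0 0 2 4.5; 0 0 -60 0 0 2 4.5; 0 0 -70 0 0 2 4.5; 0 0 -80 0 0 2 4.5; 0 0 -90 0 0 2 4.5; 0 0 -90 0 0 2 4.5"

```text
t: 14.52
tcp_pos: [582.6, 7.9, 175.3]
ee_rot: [0.707, 0.031, 0.706, -0.033]
contact_force: [1.4, 0.1, 0.1]
gripper_width: 0.487
```

Run:
```python
from h import *
goto(584,11,150,-5.2)
s=load('w8')
for n,u,v,z in [('g1 c',316.5,198,28),('g1a',305,171,28),('g1b',328,171,28),('g1 y-end',316.5,225.5,28),('g2',317,71,28),('slide',317,256,20),('board FR',421,5,10)]: print(n,hit(s,u,v,z).round(1))
```

```text
t 14.525 tcp [582.6   7.9 175.3] w 44.8 F [1.4 0.1 0.1] j [ 0.3   0.47 -0.47  1.79  0.26  0.94  1.2 ]
turns [[0.17, -0.07, -89.95], [0.07, 0.17, 90.05]] shift cm [ 0.14  0.31 -2.53]
g1 c [583.5  12.7  28. ]
g1a [590.7 -10.4  28. ]
g1b [572.3  -8.8  28. ]
g1 y-end [585.5  36.3  28. ]
g2 [574.6 -84.3  28. ]
slide [587.9  67.4  20. ]
board FR [ 491.7 -126.4   10. ]
```

arm_command:
  plan: "0 0 -10 0 0 0 4.5; 0 0 -20 0 0 0 4.5; 0 0 -30 0 0 0 4.5; 0 0 -40 0 0 0 4.5; 0 0 -50 0 0 0 4.5; 0 0 -60 0 0 0 4.5; 0 0 -70 0 0 0 4.5; 0 0 -80 0 0 0 4.5; 0 0 -90 0 0 0 4.5; 0 0 -90 0 0 0 4.5"

```text
t: 15.78
tcp_pos: [582.5, 9.0, 175.3]
ee_rot: [0.479, 0.521, 0.477, -0.521]
contact_force: [-1.4, 0.7, 0.5]
gripper_width: 0.489
```

Run:
```python
from h import *
goto(583.8,11.5,36,-5.2)
s=snap('wrist','w9')
```

```text
t 15.775 tcp [582.5   9.  175.3] w 45.0 F [-1.4  0.7  0.5] j [ 0.05  0.43 -0.14  1.8   0.07  0.91 -0.21]
turns [[0.06, 0.07, -0.25], [-0.1, 0.1, 179.75]] shift cm [  0.13   0.25 -13.93]
```

View pics/w9.png

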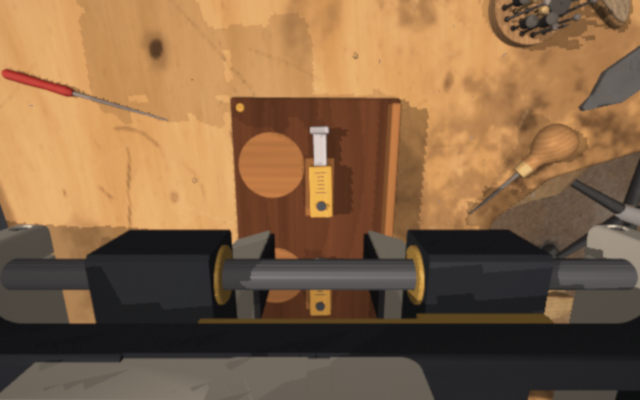

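arm_command:
  plan: "0 0 0 0.15 0.2 -4 4.5; 0 0 0 0.15 0.2 -8 4.5; 0 0 0 0.15 0.2 -11 4.5; 0 0 0 0.15 0.2 -12.6 4.5; 0 0 0 0.15 0.2 -12.6 4.5"

```text
t: 16.45
tcp_pos: [583.1, 11.7, 47.9]
ee_rot: [-0.477, -0.521, -0.478, 0.522]
contact_force: [0.1, 0.4, 0.1]
gripper_width: 0.49
```

Run:
```python
from h import *
s=load('w9'); print(hit(s,320,190.5,28))
goto(583.8,11.5,36,-5.2)
s=snap('side','s10'); im=cv2.imread('pics/s10.png');cv2.imwrite('pics/s10c.png',cv2.resize(im[120:270,250:450],None,fx=4,fy=4,interpolation=cv2.INTER_CUBIC))
```

```text
[583.87052819  14.15716375  28.        ]
t 16.45 tcp [583.1  11.7  47.9] w 45.1 F [0.1 0.4 0.1] j [ 0.03  0.62 -0.12  1.86  0.11  0.68 -0.25]
turns [[0.01, -0.1, -0.21], [0.16, 0.01, 179.79]] shift cm [ 0.07 -0.02 -1.19]
```

View pics/s10c.png

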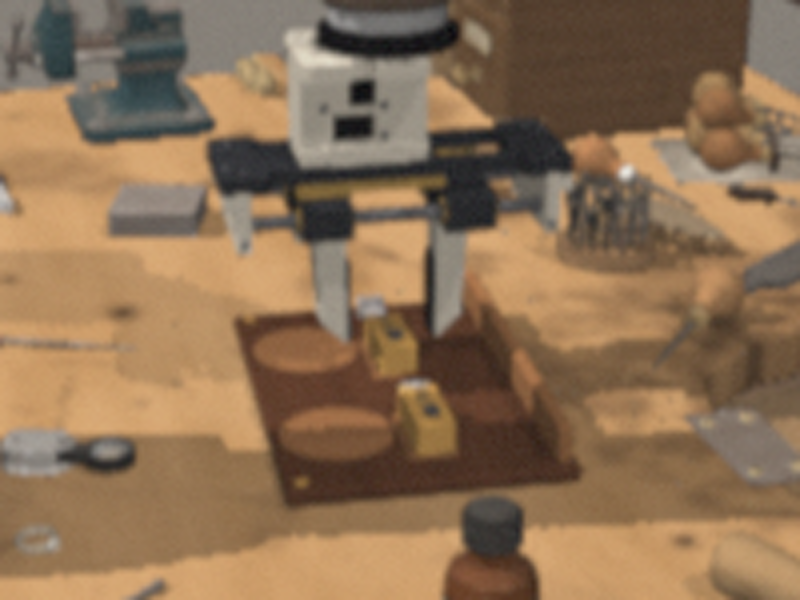

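arm_command:
  plan: "0 0 0 0.05 0.1 -0.6 4.5; 0 0 0 0.05 0.1 -1.1 4.5; 0 0 0 0.05 0.1 -1.1 4.5; 0 0 0 0.05 0.1 -1.1 3; 0 0 0 0.05 0.1 -1.1 1.5; 0 0 0 0.05 0.1 -1.1 1.5; 0 0 0 0.05 0.1 -1.1 1.5"

```text
t: 17.38
tcp_pos: [584.4, 12.9, 37.9]
ee_rot: [0.477, 0.522, 0.477, -0.522]
contact_force: [-0.5, -0.1, 0.2]
gripper_width: 0.214
```

Run:
```python
from h import *
goto(501,294.5,140,-5.2)
s=snap('side','s11'); im=cv2.imread('pics/s11.png');cv2.imwrite('pics/s11c.png',cv2.resize(im[120:270,250:450],None,fx=4,fy=4,interpolation=cv2.INTER_CUBIC))
```

```text
t 17.375 tcp [584.4  12.9  37.9] w 19.7 F [-0.5 -0.1  0.2] j [ 0.02  0.64 -0.12  1.86  0.11  0.66 -0.25]
turns [[0.0, 0.02, -0.12], [-0.03, 0.0, 179.88]] shift cm [-8.34 28.16 10.21]
```

View pics/s11c.png

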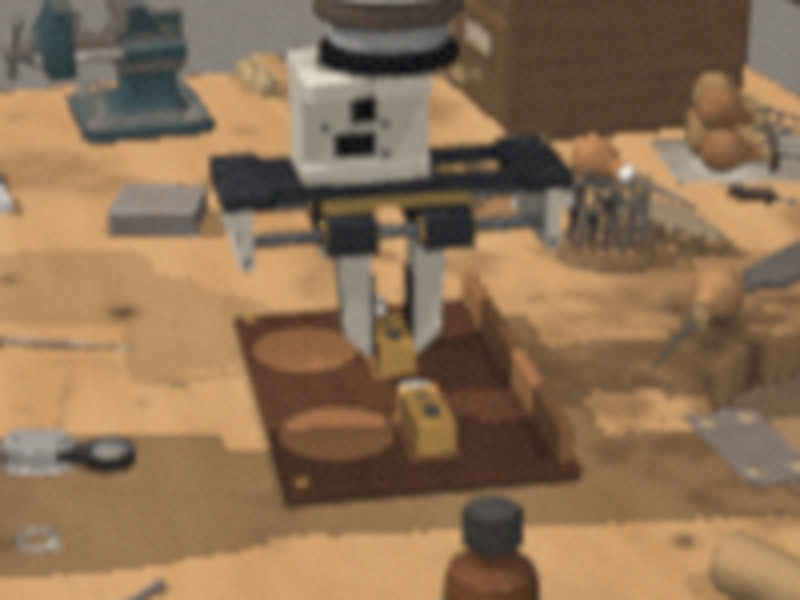

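arm_command:
  plan: "0 0 0 0 0 2 1.5; 0 0 0 0 0 5 1.5; 0 0 0 -1.5 5 7 1.5; 0 0 0 -3 10 8 1.5; 0 0 0 -4.5 15 8 1.5; 0 0 0 -6 20 8 1.5; 0 0 0 -7.5 24 8 1.5; 0 0 0 -8.3 28 8 1.5; 0 0 0 -8.3 28 8 1.5; 0 0 0 -8.3 28 8 1.5"

```text
t: 18.68
tcp_pos: [501.5, 292.5, 118.5]
ee_rot: [0.478, 0.522, 0.477, -0.522]
contact_force: [0.3, -1.1, -1.5]
gripper_width: 0.213
```

Run:
```python
from h import *
goto(501,294.5,46,-5.2)
s=snap('side','s12'); im=cv2.imread('pics/s12.png');cv2.imwrite('pics/s12c.png',cv2.resize(im[60:210,240:440],None,fx=4,fy=4,interpolation=cv2.INTER_CUBIC))
snap('wrist','w12')
```

```text
t 18.675 tcp [501.5 292.5 118.5] w 19.6 F [ 0.3 -1.1 -1.5] j [-0.44  0.51 -0.18  1.84  0.12  0.8  -0.76]
turns [[0.03, 0.04, -0.13], [-0.06, 0.04, 179.87]] shift cm [-0.05  0.2  -7.25]
```

View pics/s12c.png

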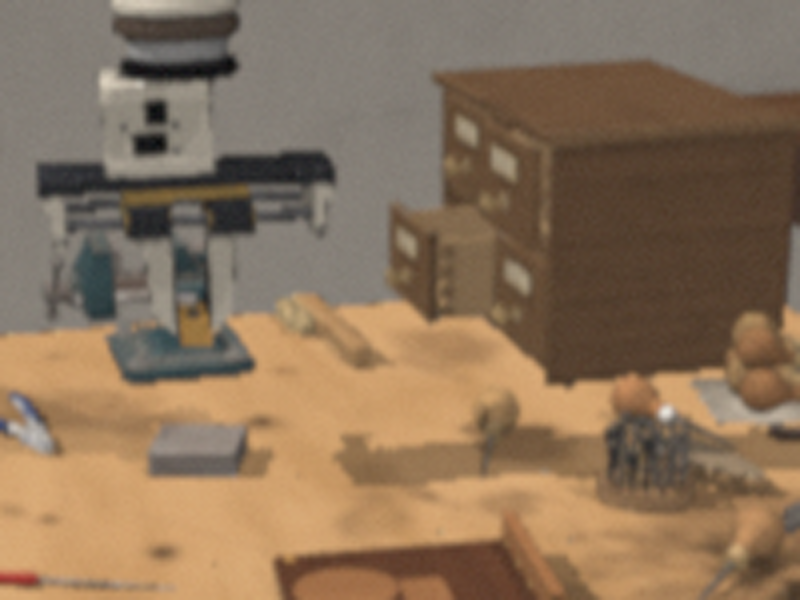

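View pics/w12.png

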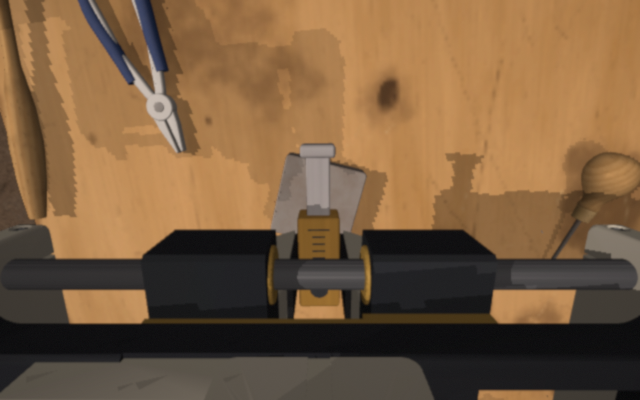

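Run:
```python
from h import *
s=load('w12')
for q in [(290,154),(366,172)]: print(hit(s,*q,18).round(1))
# gauge: block top corners (300,210),(340,210), far end y~304; gauge top z ~ 118.5-37.9+28
for q in [(300,210),(340,210),(319,304),(317,145)]: print(hit(s,*q,108.6).round(1))
```

```text
[485.  335.5  18. ]
[538.1 317.8  18. ]
[495.4 318.8 108.6]
[513.6 317.2 108.6]
[499.8 270.  108.6]
[505.8 347.4 108.6]
```

arm_command:
  plan: "0 0 0 0 0.3 -3 1.5; 0 0 0 0 0.4 -5 1.5; 0 0 0 0 0.4 -6.4 1.5; 0 0 0 0 0.4 -6.8 1.5; 0 0 0 0 0.4 -6.8 1.5"

```text
t: 19.4
tcp_pos: [501.4, 296.9, 49.7]
ee_rot: [-0.477, -0.522, -0.477, 0.522]
contact_force: [0.5, 1.1, -1.7]
gripper_width: 0.216
```

Run:
```python
from h import *
goto(501.5,296.5,46,-5.2)
s=snap('side','s13'); im=cv2.imread('pics/s13.png');cv2.imwrite('pics/s13c.png',cv2.resize(im[110:200,240:340],None,fx=6,fy=6,interpolation=cv2.INTER_CUBIC))
```

```text
t 19.4 tcp [501.4 296.9  49.7] w 19.9 F [ 0.5  1.1 -1.7] j [-0.46  0.62 -0.16  1.86  0.15  0.68 -0.79]
turns [[0.0, -0.01, -0.11], [0.01, 0.01, 179.89]] shift cm [ 0.01 -0.04 -0.37]
```

View pics/s13c.png

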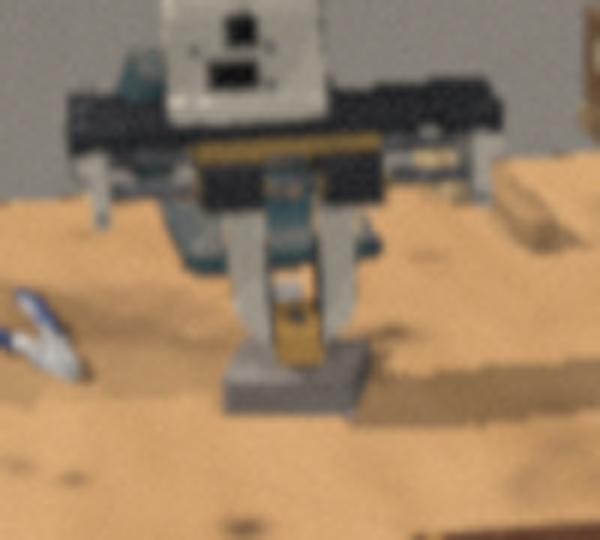

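Just above the block, so I lower the last 3–4 mm and release.

arm_command:
  plan: "0 0 0 0 0 -0.2 1.5; 0 0 0 0 0 -0.35 1.5; 0 0 0 0 0 -0.35 1.5; 0 0 0 0 0 -0.35 3; 0 0 0 0 0 -0.35 4.5; 0 0 0 0 0 -0.35 4.5; 0 0 0 0 0 2 4.5; 0 0 0 0 0 6 4.5; 0 0 0 1 -5 9 6; 0 0 0 2 -11 9 7"

```text
t: 20.7
tcp_pos: [523.5, 188.3, 142.9]
ee_rot: [0.479, 0.523, 0.478, -0.518]
contact_force: [0.9, 0.1, 0.0]
gripper_width: 0.657
```

Run:
```python
from h import *
goto(520,-100,150,84.8)
s=snap('side','s14'); im=cv2.imread('pics/s14.png');cv2.imwrite('pics/s14c.png',cv2.resize(im[110:200,240:340],None,fx=6,fy=6,interpolation=cv2.INTER_CUBIC))
s=snap('top','t14'); im=cv2.imread('pics/t14.png');cv2.imwrite('pics/t14c.png',cv2.resize(im[170:250,150:230],None,fx=7,fy=7,interpolation=cv2.INTER_CUBIC))
```

```text
t 20.7 tcp [523.5 188.3 142.9] w 60.5 F [0.9 0.1 0. ] j [-0.26  0.43 -0.17  1.89  0.1   0.82 -0.56]
turns [[-0.41, 0.14, 89.67], [0.14, 0.41, -90.33]] shift cm [ -0.35 -28.83   0.71]
```

View pics/s14c.png

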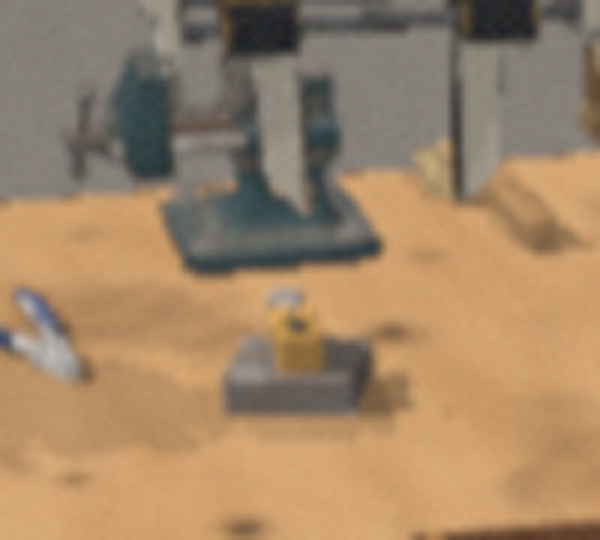

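View pics/t14c.png

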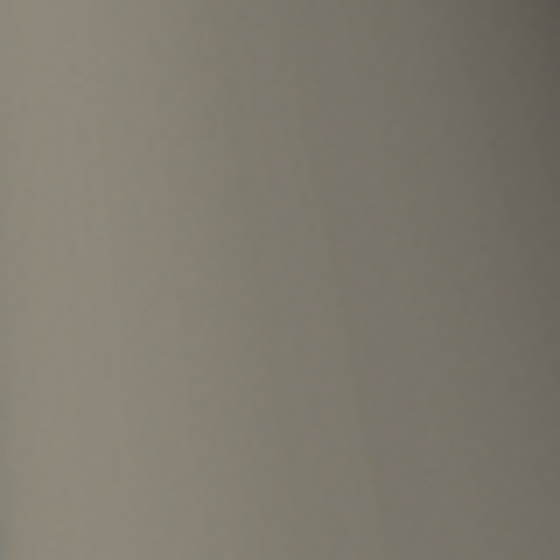

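arm_command:
  plan: "0 0 10 0 -5 1 7; 0 0 20 0 -10 1 7; 0 0 30 -0.5 -15 1 7; 0 0 40 -1 -20 1 7; 0 0 50 -2 -25 1 7.5; 0 0 60 -3 -30 1 7.5; 0 0 70 -4 -35 1 7.5; 0 0 80 -5 -38 1 7.5; 0 0 90 -6 -42 1 7.5; 0 0 90 -6 -42 1 7.5"

```text
t: 22.05
tcp_pos: [459.6, -237.2, 149.5]
ee_rot: [0.706, 0.033, 0.707, -0.034]
contact_force: [-0.7, 0.3, 0.1]
gripper_width: 0.82
```

Run:
```python
from h import *
goto(452.4,-298,100,84.8)
s=snap('top','t15'); im=cv2.imread('pics/t15.png');cv2.imwrite('pics/t15c.png',cv2.resize(im[170:250,150:230],None,fx=7,fy=7,interpolation=cv2.INTER_CUBIC))
```

```text
t 22.05 tcp [ 459.6 -237.2  149.5] w 75.4 F [-0.7  0.3  0.1] j [ 0.73  0.39 -0.37  1.97  0.19  0.82  1.73]
turns [[0.08, -0.05, 0.2], [-0.07, -0.12, -179.8]] shift cm [-0.72 -6.08 -4.95]
```

View pics/t15c.png

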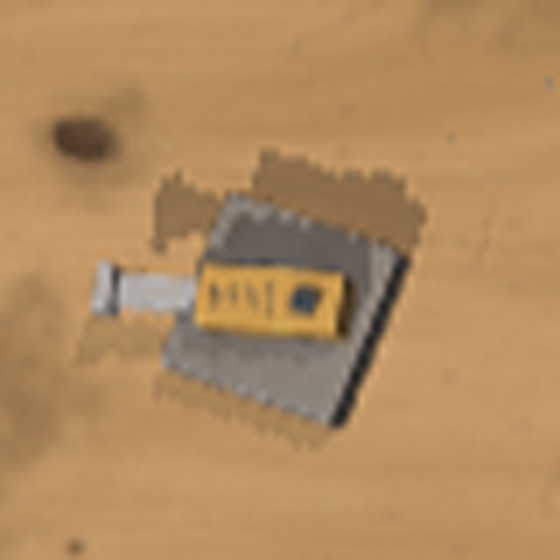

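View pics/t15.png

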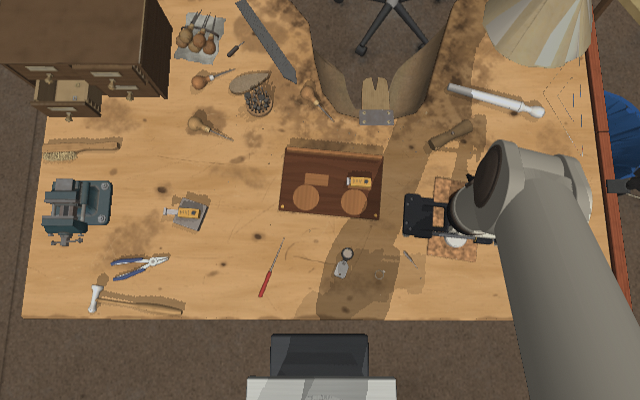

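Run:
```python
from h import *
s=load('t15'); c=lambda q:((q[0]+.5)/7-.5+150,(q[1]+.5)/7-.5+170)
print(np.mean([hit(s,*c(q),36) for q in [(204,263),(346,268),(343,340),(197,328)]],0))
print(np.mean([hit(s,*c(q),18) for q in [(230,194),(405,252),(336,427),(163,363)]],0))
```

```text
[500.86323356 292.41379416  36.        ]
[500.97799468 293.89925141  18.        ]
```

arm_command:
  plan: "0 0 0 -0.5 -4 0 7.5; 0 0 0 -0.7 -6.1 -2 7.5; 0 0 0 -0.7 -6.1 -6 7.5; 0 0 0 -0.7 -6.1 -9 7.5; 0 0 0 -0.7 -6.1 -11 7.5; 0 0 0 -0.7 -6.1 -11.2 7.5; 0 0 0 -0.7 -6.1 -11.2 7.5"

```text
t: 22.98
tcp_pos: [455.1, -293.2, 38.2]
ee_rot: [0.707, 0.031, 0.706, -0.031]
contact_force: [-0.4, 0.3, -0.1]
gripper_width: 0.823
```

Run:
```python
from h import *
goto(452.5,-298.2,33.4,84.8)
s=snap('side','s16'); im=cv2.imread('pics/s16.png');cv2.imwrite('pics/s16c.png',cv2.resize(im[190:340,250:450],None,fx=4,fy=4,interpolation=cv2.INTER_CUBIC))
```

```text
t 22.975 tcp [ 455.1 -293.2   38.2] w 75.7 F [-0.4  0.3 -0.1] j [ 0.75  0.6  -0.29  1.96  0.28  0.62  1.77]
turns [[-0.01, 0.03, -0.17], [-0.05, -0.01, 179.83]] shift cm [-0.26 -0.5  -0.48]
```

View pics/s16c.png

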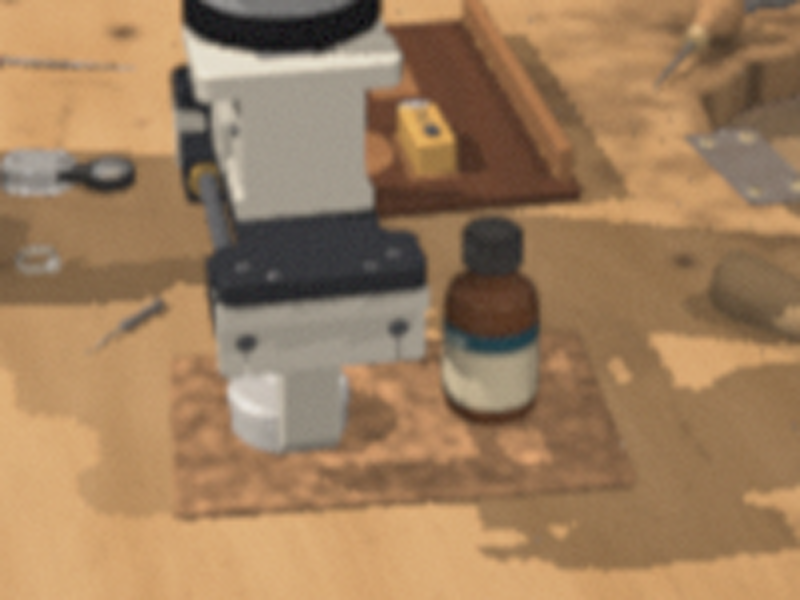

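Shift by (-2.5, -5) mm, go down 4.5 mm, and grip.

arm_command:
  plan: "0 0 0 -0.25 -0.5 -0.2 7.5; 0 0 0 -0.25 -0.5 -0.45 7.5; 0 0 0 -0.25 -0.5 -0.45 7.5; 0 0 0 -0.25 -0.5 -0.45 4; 0 0 0 -0.25 -0.5 -0.45 4; 0 0 0 -0.25 -0.5 -0.45 4; 0 0 0 -0.25 -0.5 -0.45 4"

```text
t: 23.9
tcp_pos: [451.8, -298.9, 33.2]
ee_rot: [0.706, 0.031, 0.706, -0.031]
contact_force: [0.2, -0.4, 1.0]
gripper_width: 0.504
```

Run:
```python
from h import *
goto(542.5,37,37.5,84.8)
```

```text
t 23.9 tcp [ 451.8 -298.9   33.2] w 46.4 F [ 0.2 -0.4  1. ] j [ 0.76  0.61 -0.28  1.96  0.28  0.61  1.78]
turns [[-0.01, -0.0, -0.13], [0.0, -0.01, 179.87]] shift cm [ 9.07 33.59  0.43]
```

arm_command:
  plan: "0 0 0 0 0 3 4; 0 0 0 0 3 7 4; 0 0 0 0 8 8 4; 0 0 0 1 13 8 4; 0 0 0 3 18 8 4; 0 0 0 5 23 8 4; 0 0 0 7 28 8 4; 0 0 0 9 33.5 7 4; 0 0 0 9 33.5 5 4; 0 0 0 9 33.5 3 4"

```text
t: 25.15
tcp_pos: [541.9, 37.4, 62.7]
ee_rot: [0.707, 0.031, 0.706, -0.03]
contact_force: [-0.1, -0.2, -1.8]
gripper_width: 0.501
```

Run:
```python
from h import *
goto(541.7,37,37.5,84.8)
s=snap('side','s17'); im=cv2.imread('pics/s17.png');cv2.imwrite('pics/s17c.png',cv2.resize(im[120:270,250:450],None,fx=4,fy=4,interpolation=cv2.INTER_CUBIC))
```

```text
t 25.15 tcp [541.9  37.4  62.7] w 46.1 F [-0.1 -0.2 -1.8] j [ 0.17  0.57 -0.37  1.95  0.31  0.68  1.1 ]
turns [[-0.01, 0.01, -0.27], [-0.02, -0.02, 179.73]] shift cm [-0.02 -0.04 -2.52]
```

View pics/s17c.png

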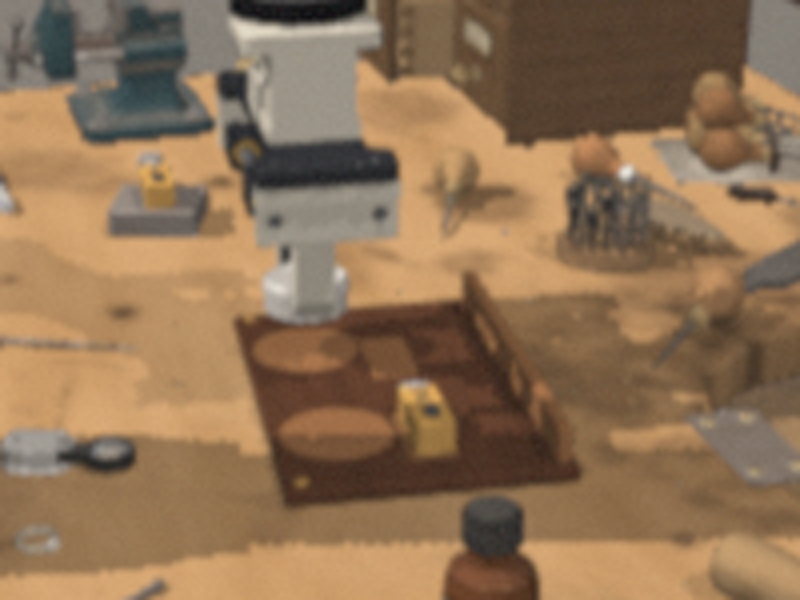

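arm_command:
  plan: "0 0 0 0 0 -1 4; 0 0 0 0 0 -2 4; 0 0 0 0 0 -2.3 4; 0 0 0 0 0 -2.3 4; 0 0 0 0 0 -2.3 4"

```text
t: 25.82
tcp_pos: [542.1, 36.0, 40.6]
ee_rot: [0.707, 0.031, 0.706, -0.031]
contact_force: [-0.9, 0.2, 0.4]
gripper_width: 0.501
```

Run:
```python
from h import *
goto(541.7,37,37.5,84.8)
```

```text
t 25.825 tcp [542.1  36.   40.6] w 46.1 F [-0.9  0.2  0.4] j [ 0.16  0.6  -0.35  1.95  0.33  0.64  1.08]
turns [[-0.0, 0.04, -0.11], [-0.07, -0.01, 179.89]] shift cm [-0.04  0.1  -0.31]
```

arm_command:
  plan: "0 0 0 0 0.1 -0.2 4; 0 0 0 0 0.1 -0.3 4; 0 0 0 0 0.1 -0.3 4; 0 0 0 0 0.1 -0.3 6; 0 0 0 0 0.1 -0.3 7.5; 0 0 0 0 0.1 -0.3 7.5; 0 0 0 0 0.1 3 7.5; 0 0 0 0 0.1 8 7.5; 0 0 0 0 -5 12 7.5; 0 0 0 0 -11 12 7.5"

```text
t: 27.08
tcp_pos: [544.7, -73.5, 164.1]
ee_rot: [0.709, 0.03, 0.704, -0.03]
contact_force: [1.0, -0.4, -0.7]
gripper_width: 0.82
```

Run:
```python
from h import *
goto(534.7,-307.5,140,84.8)
s=snap('side','s18'); im=cv2.imread('pics/s18.png');cv2.imwrite('pics/s18c.png',cv2.resize(im[120:270,250:450],None,fx=4,fy=4,interpolation=cv2.INTER_CUBIC))
```

```text
t 27.075 tcp [544.7 -73.5 164.1] w 75.4 F [ 1.  -0.4 -0.7] j [ 0.41  0.42 -0.41  1.89  0.21  0.87  1.39]
turns [[0.02, 0.44, -0.37], [-0.68, 0.04, 179.63]] shift cm [ -1.   -23.4   -2.41]
```

View pics/s18c.png

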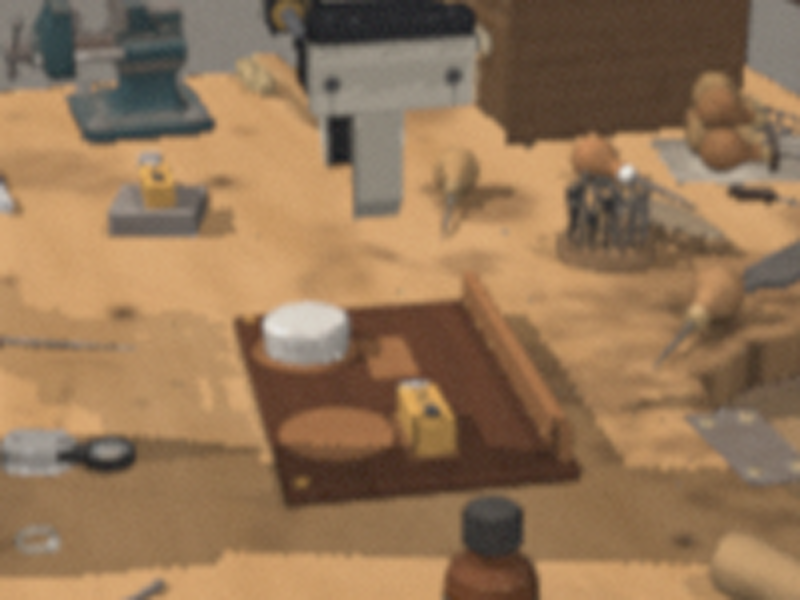

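Tin is back on its mark at about (306,335) in the crop. Next, the bottle.

arm_command:
  plan: "0 0 0 -0.3 -5 0 7.5; 0 0 0 -0.6 -10 0 7.5; 0 0 0 -0.8 -15 0 7.5; 0 0 0 -0.9 -20 0 7; 0 0 0 -0.9 -23.3 0 7; 0 0 0 -0.9 -23.3 0 7; 0 0 0 -0.9 -23.3 0 7"

```text
t: 28.0
tcp_pos: [532.7, -305.7, 159.8]
ee_rot: [0.706, 0.032, 0.707, -0.031]
contact_force: [-0.2, 0.5, 0.0]
gripper_width: 0.764
```

Run:
```python
from h import *
goto(534.7,-307.5,51.5,84.8)
```

```text
t 28.0 tcp [ 532.7 -305.7  159.8] w 70.3 F [-0.2  0.5  0. ] j [ 0.73  0.52 -0.34  1.72  0.21  0.93  1.8 ]
turns [[-0.08, -0.04, -0.15], [0.06, -0.12, 179.85]] shift cm [  0.2   -0.18 -10.83]
```

arm_command:
  plan: "0 0 0 0.2 -0.1 -4 7; 0 0 0 0.2 -0.1 -8 7; 0 0 0 0.2 -0.1 -10 7; 0 0 0 0.2 -0.1 -10.7 7; 0 0 0 0.2 -0.1 -10.7 7; 0 0 0 0.2 -0.1 -10.7 5; 0 0 0 0.2 -0.1 -10.7 3; 0 0 0 0.2 -0.1 -10.7 3; 0 0 0 0.2 -0.1 -10.7 3; 0 0 0 0.2 -0.1 -10.7 3"

```text
t: 29.25
tcp_pos: [534.9, -308.2, 53.6]
ee_rot: [0.707, 0.031, 0.706, -0.031]
contact_force: [-1.0, -0.9, 2.7]
gripper_width: 0.421
```

Run:
```python
from h import *
goto(531.5,-73.8,55.5,84.8)
```

```text
t 29.25 tcp [ 534.9 -308.2   53.6] w 38.7 F [-1.  -0.9  2.7] j [ 0.7   0.67 -0.29  1.76  0.27  0.75  1.75]
turns [[0.02, 0.02, -0.12], [-0.03, 0.03, 179.88]] shift cm [-0.34 23.44  0.19]
```

arm_command:
  plan: "0 0 0 0 0 4 3; 0 0 0 0 0 9 3; 0 0 0 0 5 9 3; 0 0 0 -0.1 10 9 3; 0 0 0 -0.2 15 9 3; 0 0 0 -0.3 20 9 3; 0 0 0 -0.4 23.4 9 3; 0 0 0 -0.4 23.4 6 3; 0 0 0 -0.4 23.4 3 3; 0 0 0 -0.4 23.4 1.5 3"

```text
t: 30.5
tcp_pos: [529.4, -73.8, 66.5]
ee_rot: [0.705, 0.031, 0.707, -0.031]
contact_force: [-1.4, -0.1, -0.9]
gripper_width: 0.416
```

Run:
```python
from h import *
goto(531,-74,57.8,84.8)
s=snap('side','s19'); im=cv2.imread('pics/s19.png');cv2.imwrite('pics/s19c.png',cv2.resize(im[120:270,250:450],None,fx=4,fy=4,interpolation=cv2.INTER_CUBIC))
```

```text
t 30.5 tcp [529.4 -73.8  66.5] w 38.3 F [-1.4 -0.1 -0.9] j [ 0.37  0.55 -0.35  1.97  0.29  0.68  1.32]
turns [[-0.03, -0.17, -0.14], [0.26, -0.04, 179.86]] shift cm [ 0.16 -0.02 -0.87]
```

View pics/s19c.png

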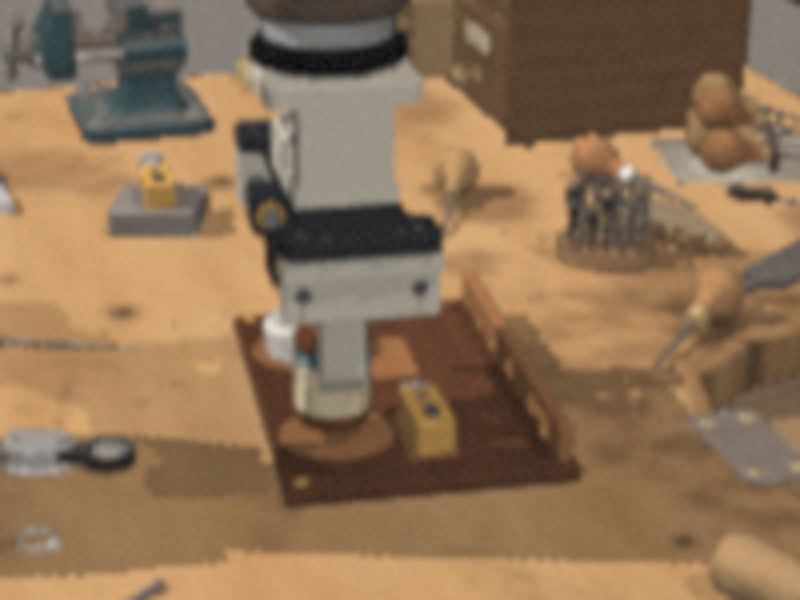

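arm_command:
  plan: "0 0 0 0.05 0 -0.5 3; 0 0 0 0.05 0 -0.6 3; 0 0 0 0.05 0 -0.6 3; 0 0 0 0.05 0 -0.6 3"

```text
t: 31.05
tcp_pos: [531.7, -74.1, 62.8]
ee_rot: [0.707, 0.031, 0.706, -0.031]
contact_force: [-0.4, -0.1, -2.3]
gripper_width: 0.419
```

Run:
```python
from h import *
goto(531,-74,57.8,84.8)
```

```text
t 31.05 tcp [531.7 -74.1  62.8] w 38.6 F [-0.4 -0.1 -2.3] j [ 0.37  0.56 -0.35  1.96  0.29  0.67  1.32]
turns [[0.01, 0.06, -0.12], [-0.1, 0.02, 179.88]] shift cm [-0.07  0.01 -0.5 ]
```

arm_command:
  plan: "0 0 0 -0.05 0 -0.3 3; 0 0 0 -0.05 0 -0.5 3; 0 0 0 -0.05 0 -0.5 3; 0 0 0 -0.05 0 -0.5 3"

```text
t: 31.55
tcp_pos: [530.7, -74.1, 57.6]
ee_rot: [0.706, 0.031, 0.706, -0.031]
contact_force: [-3.0, 0.1, 5.5]
gripper_width: 0.417
```

Run:
```python
from h import *
goto(531,-74,57.8,84.8)
```

```text
t 31.55 tcp [530.7 -74.1  57.6] w 38.4 F [-3.   0.1  5.5] j [ 0.36  0.56 -0.34  1.97  0.3   0.66  1.32]
turns [[0.02, -0.01, -0.12], [0.02, 0.03, 179.88]] shift cm [0.03 0.01 0.02]
```

Force turned positive at z = 57.6, so the bottle is down. Release and retreat upwards and to the right.

arm_command:
  plan: "0 0 0 0 0 0 4.5; 0 0 0 0 0 0 6; 0 0 0 0 0 0 7; 0 0 0 0 0 3 7; 0 0 0 0 0 8 7; 0 0 0 0 0 13 7; 0 0 0 -2 -5 15 7; 0 0 0 -3 -11 15 7; 0 0 0 -4 -17 15 7; 0 0 0 -4 -23 15 7"

```text
t: 32.8
tcp_pos: [489.8, -306.0, 207.5]
ee_rot: [0.706, 0.031, 0.706, -0.032]
contact_force: [1.2, 0.3, -0.6]
gripper_width: 0.764
```

arm_command:
  plan: "0 0 0 -1 -6 0 7; 0 0 0 -2 -10 0 7; 0 0 0 -2 -10 0 7; 0 0 0 -2 -10 0 7"

```text
t: 33.3
tcp_pos: [470.9, -403.2, 206.8]
ee_rot: [0.706, 0.032, 0.706, -0.031]
contact_force: [0.6, 0.9, 0.2]
gripper_width: 0.764
```

Run:
```python
from h import *
goto(531,-74,57.8,84.8)
snap('side','s20'); im=cv2.imread('pics/s20.png');cv2.imwrite('pics/s20c.png',cv2.resize(im[120:270,250:450],None,fx=4,fy=4,interpolation=cv2.INTER_CUBIC))
snap('top','t20'); im=cv2.imread('pics/t20.png')
a=cv2.resize(im[140:225,270:395],None,fx=6,fy=6,interpolation=cv2.INTER_CUBIC); cv2.imwrite('pics/c20.png',a)
s=load('t20'); f=cv2.cvtColor(s['frame'],cv2.COLOR_RGB2HSV); m=((f[...,1]<60)&(f[...,2]>130)).astype(np.uint8); m[:, :290]=0;m[:,325:]=0;m[:183]=0;m[212:]=0
k=cv2.moments(m,True); print(k['m00'],hit(s,k['m10']/k['m00'],k['m01']/k['m00'],30))
```

```text
t 33.3 tcp [ 470.9 -403.2  206.8] w 70.3 F [0.6 0.9 0.2] j [ 0.88  0.47 -0.29  1.67  0.15  1.02  2.03]
turns [[-0.07, -0.01, -0.13], [0.01, -0.11, 179.87]] shift cm [  6.01  32.92 -14.9 ]
353.0 [540.55396805  36.38095893  30.        ]
```

View pics/s20c.png

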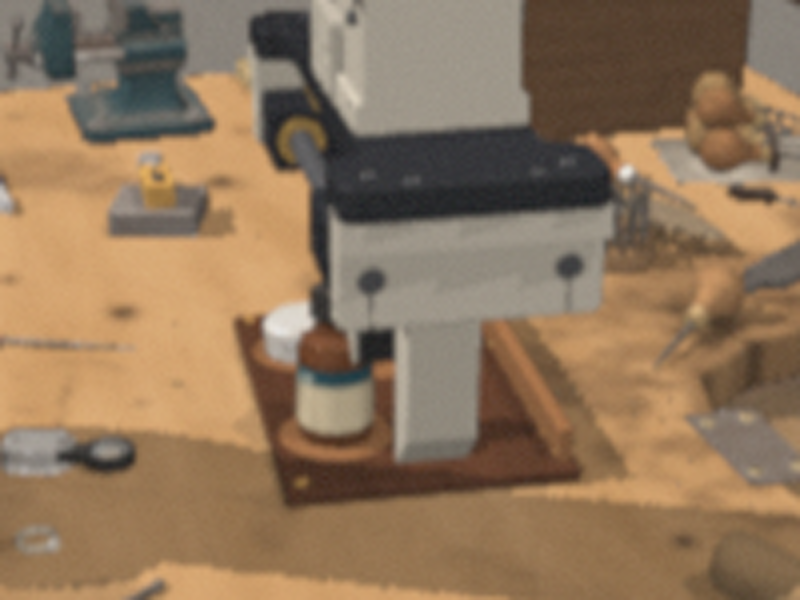

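View pics/c20.png

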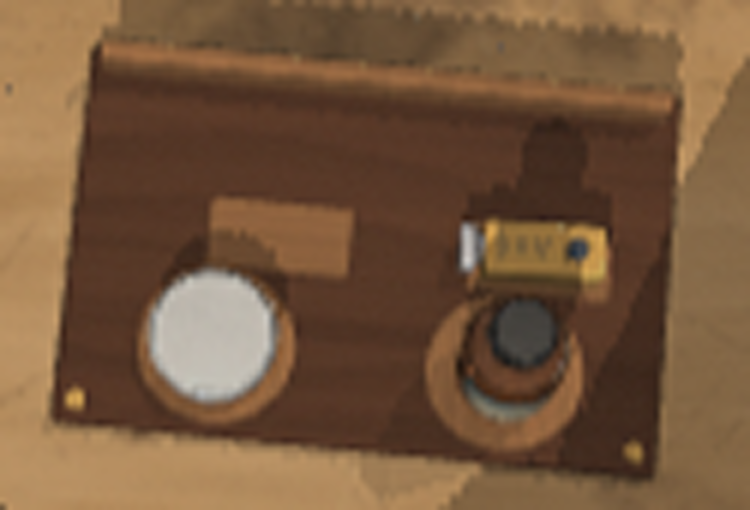

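View pics/t20.png

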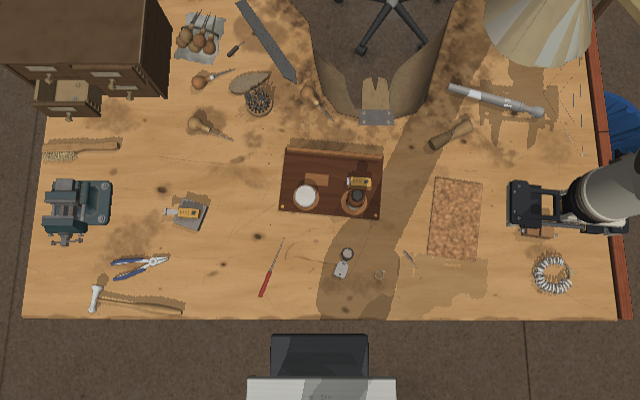

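The bottle cap is at (525,331) in the crop, against (523,335) at the start. The tin is at the same spot, gauge 2 hasn't moved, and gauge 1 lies on the block with its slide out. I hand in.

Run:
```python
from h import *
print(env.job_done())
```

```text
the job is handed in; nothing more can be done
None
```

I cleared the bottle and then the tin to the cork mat, and laid the gauge with the pulled-out slide (it lay behind the tin) on the steel block. I then put the tin and bottle back on their marks and handed the job in at about 33 s of robot time; the hand-in gave no verdict.

**Last checks** (from the pictures):
- **Gauge on the block:** its centre was about 2 mm from the block's centre in the top picture taken after placing. It lay flat with its slide still visibly out, and the final pictures show it still there.
- **Tin:** within about 0.2 mm of where the top camera first saw it.
- **Bottle:** upright, its cap within about 1 pixel (2–3 mm) of the start.
- **Other gauge:** no visible movement.
- **Arm:** open, clear of everything and at rest.

**What went wrong or disagreed:**
- **Joint 7:** I first turned the wrist the wrong way over the gauges, and joint 7 read 2.57, its range limit, before I turned it back. The reading did not go past the limit, to the two decimals I printed.
- **Cameras:** the top and wrist cameras differed by 2–4 mm in y, so I aimed between the two.
- **Tin width:** the gripper closed to 46 mm on the tin, not the stated 49 mm. The grip held both times.

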